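# Clip the wire rest back across the solder pot

## Task

The dross has been skimmed, so put the bent wire rest that lies across the dross tray back on the solder pot: both ends in the notches of the two cheek plates, middle hanging down, pressed past the spring rollers until both ends lie on the notch floors, and only then let go. Reach in under the clear shield from the panel side without knocking it, press firmly but do not ram the rest, and leave the other things on the bench as they are.

Things in the scene. Friction and masses are not known exactly. Their poses are not given: they have to be found in the camera images.
- rest_mid (a point): wire rest, a bent steel rod 10 mm thick, about 0.16 kg, all in one plane: middle stretch 128 mm long along y, at each end a leg rising 30 mm (axis to axis), then an end pointing 31 mm outwards; 200 mm over all. Starts with its ends on the tray's side rims, the middle hanging in the tray. This point: centre of the middle stretch, where to grip it; z towards the line of the ends. Either way round will do
- rest: the same wire rest: origin on the line of its ends, half-way between them, 30 mm from rest_mid; z points away from the middle stretch
- rest_end_a (a point): the rest's +y end: on the rod's axis, 11 mm outwards of the leg's axis, 75 mm from the rest's middle; here the cheek plate bears when it is home
- rest_end_b (a point): the same on its -y side, 150 mm from rest_end_a
- tray: open steel dross tray, fixed, 130 mm (x) by 156 mm (y), 62 mm high, walls and floor 4 mm, wire handle on its -x side; origin under its centre. 148 mm between the side walls: the rest has about 5 mm of play along y. Dross lumps up to 10 mm high on its floor
- pot: cold solder pot, fixed: blue box, steel top plate 88 mm above the bench, x = -55 to 130, y +-105 mm; sloping yellow panel in front down to x = -105 mm. Origin on the bench, +x from panel to back, z up. Bath ring 92 mm across, 4 mm high, centre at x = 47 mm. Two upright cheek plates on slotted feet at y = +-75 mm hold the rest. They are set together, notches anywhere from x = -18 to 18 mm: not measured, look or feel
- cheeks (a point): a point of the pot midway between the cheeks when they are set at x = 0, 165 mm above the bench, the height of the rest's ends when home; axes as the pot. Each cheek is a 4 mm plate, 146 mm between inner faces (4 mm play beside each leg), upright front edge 28 mm before and rear edge 50 mm behind its notch, top at 176 mm. Notch open to the top, 12 mm wide, edges rounded 3 mm, floor at 160 mm
- catch_l (a joint): spring roller catch on the left cheek: 8 mm roller bulging over the rear half of the notch, axis 6 mm behind the notch's centre, 172 mm above the bench; pushed back 0 to 6 mm against a 7.5 N spring (reads m, 0 = out). The rest's weight does not pass it: each end needs 4 to 6 N down, then snaps under the roller to the notch floor. Over 4 mm behind the notch centre the rod rides on top of it
- catch_r (a joint): the same catch outside the right cheek
- shield: clear splash shield with aluminium edges on two rear posts (x = 118, y = +-94 mm), part of the pot; origin and axes as the pot's. Front edge 236 mm wide; from there it rises to 345 mm above the bench at x = 120 mm. Front and sides open. An upright tool over the notches would strike it; one leaning back to the panel side by 25 to 45 degrees passes under it
- lip (a point): lower front corner of the shield's front edge, at its middle: at the pot's x = -29 mm, 311 mm above the bench
- flux: amber flux bottle, 44 mm across, 120 mm tall, standing between pot and tray; origin under its base
- ingot: solder bar 110 x 20 x 14 mm lying across the pot's top plate behind the bath; origin under it
- ingot2: the same solder bar, lying on the bench to the left; origin under it
- small_rest: a smaller bent rest of 8 mm rod, 118 mm long, for another pot, lying flat near the bins; leave it
- reel: solder reel with black flanges, 64 mm across, 50 mm tall, standing on its flange; origin under it
- scraper: dross scraper (spatula) 190 mm long lying on the bench
- jar: white jar with a steel cap, 60 mm across, 70 mm tall; origin under its base
- driver: screwdriver 170 mm long lying on the bench
There are look-alikes about, which are no part of the job. What is shaped like the rest but green or turquoise is not meant.

How it is judged:
On the way, in this order (a step that is already met when the one before it is completed fails the run):
1. the rest is lifted clear of the tray in the fingers (height (world z) of rest_mid above 0.09 m and contact force between the fingers and rest above 0.5 N), for 0.1 s.
2. both ends are pressed home in the notches while the fingers still hold the rest (((x of rest_end_a in the frame of pot between -0.022 and 0.022 m and y of rest_end_a in the frame of pot between 0.068 and 0.082 m and z of rest_end_a in the frame of pot between 0.161 and 0.169 m and x of rest_end_b in the frame of pot between -0.022 and 0.022 m and y of rest_end_b in the frame of pot between -0.082 and -0.068 m and z of rest_end_b in the frame of pot between 0.161 and 0.169 m) or (x of rest_end_a in the frame of pot between -0.022 and 0.022 m and y of rest_end_a in the frame of pot between -0.082 and -0.068 m and z of rest_end_a in the frame of pot between 0.161 and 0.169 m and x of rest_end_b in the frame of pot between -0.022 and 0.022 m and y of rest_end_b in the frame of pot between 0.068 and 0.082 m and z of rest_end_b in the frame of pot between 0.161 and 0.169 m)) and angle between rest_mid's own z axis and vertical below 0.7 rad and contact force between the fingers and rest above 0.5 N), for 0.1 s.
At the end, for the whole second after the job is handed in: One end of the rest lies home in each cheek (seen from the pot, each bearing point 161 to 169 mm above the bench, 68 to 82 mm to its side and within 22 mm of x = 0: on the notch floor under the roller; either way round), the middle hangs down (within 0.7 rad of straight down), released and at rest (((x of rest_end_a in the frame of pot between -0.022 and 0.022 m and y of rest_end_a in the frame of pot between 0.068 and 0.082 m and z of rest_end_a in the frame of pot between 0.161 and 0.169 m and x of rest_end_b in the frame of pot between -0.022 and 0.022 m and y of rest_end_b in the frame of pot between -0.082 and -0.068 m and z of rest_end_b in the frame of pot between 0.161 and 0.169 m) or (x of rest_end_a in the frame of pot between -0.022 and 0.022 m and y of rest_end_a in the frame of pot between -0.082 and -0.068 m and z of rest_end_a in the frame of pot between 0.161 and 0.169 m and x of rest_end_b in the frame of pot between -0.022 and 0.022 m and y of rest_end_b in the frame of pot between 0.068 and 0.082 m and z of rest_end_b in the frame of pot between 0.161 and 0.169 m)) and angle between rest_mid's own z axis and vertical below 0.7 rad and linear speed of rest below 0.03 m/s and angular speed of rest below 0.5 rad/s); the robot touches nothing.
It fails at once if the shield is knocked (over 10 N) (contact force between any of the arm, the fingers, rest and shield above 10 N).
It fails at once if the rest is rammed against the pot (over 45 N) (contact force between rest and pot above 45 N).
It fails at once if another thing on the bench is shifted by more than 30 mm (distance of any of flux, ingot, ingot2, small_rest, reel, scraper, jar, driver from where it was at the start of the episode above 0.03 m).
It also fails if it takes over 50 s, if anything falls off the work surface, if the arm or the gripper's body presses on something with over 40 N, if the wrist force passes 120 N, or if a joint passes its speed limit or range.

## Robot

A 6-joint arm with a two-finger parallel gripper is mounted at the origin on the work surface. World frame = base frame: x ahead of the robot, y to its left, z up, the work surface at z = 0. Lengths are in m, angles in rad, forces in N, time in s.
With the tool pointing down it reaches from about 0.3 to 0.75 m from the base axis. Payload 8.5 kg.
Tool frame: the origin (TCP) lies at the very end of the fingers, on their centre line; the grasp point (between the pads) lies 19 mm behind it (manip.hold_point_z is the distance from the TCP to the grasp point, in m); z points along the fingers, y is the line along which they close (so a half turn about z gives the same grasp; the last joint's range is limited). The gripper opens to 85 mm and grips with 20 to 120 N. Pads are 22 mm wide; open, the fingers measure 114 mm over their backs; the gripper's body (76 mm by 85 mm) begins 54 mm behind the grasp point. The pads swing forward as they close: fully open they stand 13 mm farther back than shut.
Start: joints at [1, 0.381, 1.297, -0, 1.464, -0.215], TCP at [0.192, 0.516, 0.231] pointing down, gripper open.
Joint ranges: [-3.11, 3.11], [-0.89, 2.33], [0.22, 2.48], [-1.42, 4.56], [0.17, 2.85], [-2.88, 2.88]. Speed limits (rad/s): [2.39, 2.39, 3.14, 3.14, 3.14, 3.14].

## Interface

Orientations are given as a rotation vector (axis times angle).
In Python, from workcell import manip gives the robot as it stands. The module is installed in compiled form; this text tells all that it offers.
- The arm moves only by the tool drive_tool, never from a script. Its argument "commands" is a list of rows, each an object of numbers: "x", "y", "z": the shift along the tool's x, y, z in cm; "rx", "ry", "rz": the turn, a rotation vector about the tool's x, y, z in degrees. In form: [{"x": .., "y": .., "z": .., "rx": .., "ry": .., "rz": ..}, ...]. A call has 1 to 10 rows; each row is the pose to reach, as a shift and turn from the pose commanded when the call began, along the tool's axes at that moment; what a row does not reach only later rows make up. A row lasts 1/12 s, in which the tool goes at most 41.7 mm and 7.16 degrees, less where a joint would pass 70% of its speed; a pose out of reach is approached as far as the arm can. A call with a gripper value outside its range is refused whole. "fingers" is the gripper command: -1 is shut, 1 is fully open, values between are in proportion, set as the call begins (left out, the last holds). The fingers move at their own pace and stop on an object; the grip force is fixed at half the most. Time passes only in rows, so rows that repeat a pose let the fingers close. It gives the time, the measured TCP pose, the force, the opening and the grip force at its end, in the units of the state.
- manip.state(): the state, without advancing time (a new reading comes with each control period).
- manip.read_camera(name): name is "scene" or "top"; returns (picture, depth): 400x640x3 uint8, red, green, blue; 400x640 float32, m along the optical axis (not along the pixel's ray), 0 where there is no reading.
- manip.camera_info(name): a dict with "K" (3x3 intrinsics, pixels), "R" (3x3) and "t" (3): a world point X has camera coordinates R X + t. Camera axes: x right, y down, z forward; pixel columns grow to the right and rows downward; lengths in m; the calibration is good to about 2 mm. A picture is of the moment at which its call begins. camera_info takes no time and is no camera call.
- manip.hand_in(): hands the job in; it is judged then, once.
The state is a dict: "time": time; "qpos": joint angles; "joint_vel": joint speeds; "joint_torque": joint torques, N m; "tcp_pos": TCP position; "tool_rot": TCP orientation; "force": force on the tool from outside, world axes, zero at the start; "wrist_torque": the same for the moment, N m; "opening": opening from 0.0 (shut) to 1.0 (fully open); "finger_force": force on a finger pad.
Only numpy, scipy, OpenCV 4.12 (cv2) and the standard library are available. Lean on these libraries where they do the work, as an engineer would, in place of code of your own. Each camera call takes 0.05 s, during which the arm holds its last target. There are 200 camera calls.

## Working session

There is one attempt and no reset: what is moved stays moved. The work goes in short steps, Python scripts to look and compute and a tool call to move; the robot and the scene stay as the last step left them, time stands still between calls to the robot, and variables do not carry over. Pictures are saved under pics/ and viewed, at most 10 in all, crops included, and the job is handed in when it is done.

Besides the shell and the picture viewer there is one more tool, called after "Emit:" by a JSON object that holds its "op" and its "data", one argument or row to a line. drive_tool: Moves the arm, as the interface text tells. Its arguments: {"type":"object","properties":{"commands":{"type":"array","items":{"type":"object","properties":{"x":{"type":"number"},"y":{"type":"number"},"z":{"type":"number"},"rx":{"type":"number"},"ry":{"type":"number"},"rz":{"type":"number"}}}},"fingers":{"type":"number"}},"required":["commands"]}

```bash
mkdir -p pics
cat > h.py <<'E'
import numpy as np,cv2
from scipy.spatial.transform import Rotation as Ro
from workcell import manip
def grab(n):
    im,d=manip.read_camera(n);np.savez(f'{n}.npz',im=im,d=d);return im,d
def load(n):
    z=np.load(f'{n}.npz');return z['im'],z['d']
def pts(n,d):
    c=manip.camera_info(n);K,R,t=c['K'],np.array(c['R']),np.array(c['t'])
    v,u=np.mgrid[:400,:640];r=np.stack([(u-K[0][2])/K[0][0],(v-K[1][2])/K[1][1],np.ones_like(u)],-1)
    return (r*d[...,None]-t)@R
def proj(n,X):
    c=manip.camera_info(n);p=np.array(c['K'])@(np.array(c['R'])@X+c['t']);return p[:2]/p[2]
E
python3 - <<'E'
from h import *
for n in('scene','top'):
    im,d=grab(n);cv2.imwrite(f'pics/{n}0.png',im[...,::-1]);c=manip.camera_info(n);print(n,c['K'],-np.array(c['R']).T@c['t'],np.array(c['R'])[2])
print(manip.state())
E
```

```text
scene [[505.3297094    0.         314.76205093]
 [  0.         505.3297094  200.34819954]
 [  0.           0.           1.        ]] [1.38940947 0.8248834  0.95192973] [-0.61452425 -0.58199537 -0.53257989]
top [[372.521943     0.         314.00377166]
 [  0.         372.521943   198.53463823]
 [  0.           0.           1.        ]] [ 0.31137157 -0.02059274  1.21007648] [ 0.19849824  0.01399085 -0.98000138]
{'time': 0.1, 'qpos': array([ 9.99706395e-01,  3.81151705e-01,  1.29815486e+00, -1.32950686e-06,
        1.46362170e+00, -2.15279344e-01]), 'joint_vel': array([ 1.68471848e-03,  3.11336776e-04, -2.48967101e-03,  2.83297040e-03,
       -2.60718149e-03,  4.27817602e-06]), 'joint_torque': array([ 3.55755845e-03, -4.49228418e+01, -2.31655258e+01, -2.59051230e-04,
        3.71488524e-03, -1.02901666e-05]), 'tcp_pos': array([0.19143943, 0.51532763, 0.23077129]), 'tool_rot': array([-5.55871702e-01, -3.09150449e+00,  1.93835479e-03]), 'force': array([ 0.0903471 , -0.6093819 , -0.54535407]), 'wrist_torque': array([-0.01710481,  0.036661  ,  0.02000559]), 'finger_force': 0.0, 'opening': 1.0002917076729347}
```

View pics/scene0.png

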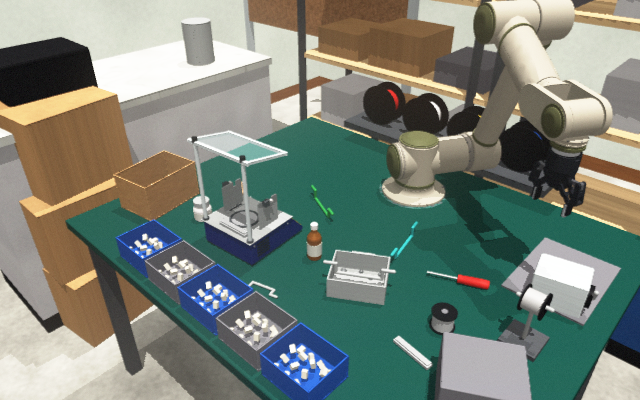

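View pics/top0.png

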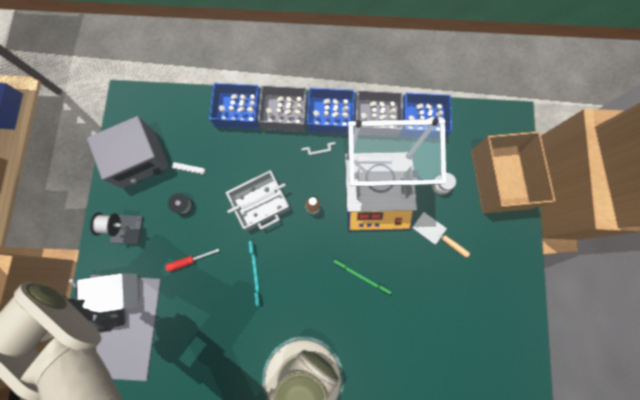

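Candidates in the top view: the steel rod across the tray at (258,197), the small rest by the bins at (319,148), the turquoise rod at (255,272) and the green rod at (362,277). I choose the one across the tray and will check it in a close crop.

Run:
```python
from h import *
im,d=load('top');P=pts('top',d)
a=cv2.resize(im[160:240,215:300],None,fx=4.6,fy=4.6,interpolation=2);b=cv2.resize(im[110:240,335:450],None,fx=3.4,fy=3.4,interpolation=2)
H=max(a.shape[0],b.shape[0]);o=np.zeros((H,a.shape[1]+b.shape[1],3),np.uint8);o[:a.shape[0],:a.shape[1]]=a;o[:b.shape[0],a.shape[1]:]=b
im2,d2=load('scene');
c=cv2.resize(im2[120:310,190:400],(0,0),fx=2.8,fy=2.8,interpolation=2)
cv2.imwrite('pics/a1.png',o[...,::-1]);cv2.imwrite('pics/b1.png',c[...,::-1]);print(o.shape)
```

```text
(442, 782, 3)
```

View pics/a1.png

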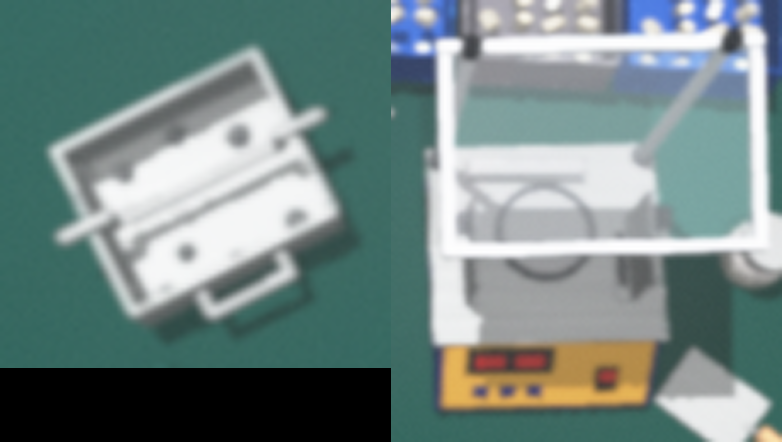

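View pics/b1.png

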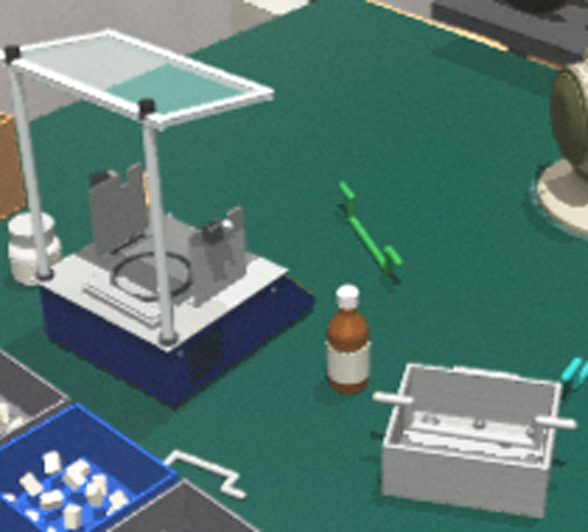

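The crop confirms it: the steel rest has its ends on the tray rims, at top (285,185) and (229,212), with its middle hanging in the tray. The pot's cheeks, with their notches, show in the scene crop at (130,175) and (222,225).

Run:
```python
from h import *
np.set_printoptions(precision=4,suppress=True)
A={}
for n in('top','scene'):
    im,d=load(n);P=pts(n,d);ok=d>0
    A[n]=P
    # bench bias
    m=ok&(abs(P[...,2])<.01);print(n,'bench z',np.median(P[m][:,2]))
P=A['top']
# rest ends in top: rod
for (u,v) in((285,185),(284,185),(229,211),(230,211),(258,197),(257,199)):print('rest',u,v,P[v,u])
im,d=load('scene');
for n in('top','scene'):
    Q=A[n].reshape(-1,3)
    roi=(Q[:,1]<-.02)&(Q[:,1]>-.5)&(Q[:,0]>.35)&(Q[:,0]<.95)
    t=Q[roi&(abs(Q[:,2]-.088)<.005)]
    r=cv2.minAreaRect(t[:,:2].astype(np.float32));print(n,'plate',len(t),r,np.median(t[:,2]))
    for lo,hi in((.32,.36),(.295,.32)):
        t=Q[roi&(Q[:,2]>lo)&(Q[:,2]<hi)]
        if len(t)>5:print('shield',lo,len(t),cv2.minAreaRect(t[:,:2].astype(np.float32)),t.min(0),t.max(0))
    t=Q[roi&(Q[:,2]>.10)&(Q[:,2]<.18)]
    print('cheek',len(t),t.min(0),t.max(0))
```

```text
top bench z -5.175910815843534e-05
scene bench z 0.001149470441542056
rest 285 185 [0.5807 0.0893 0.0696]
rest 284 185 [0.5799 0.0922 0.0722]
rest 229 211 [0.4879 0.2563 0.0723]
rest 230 211 [0.4883 0.2537 0.0705]
rest 258 197 [0.5505 0.1818 0.0042]
rest 257 199 [0.537  0.1788 0.0382]
top plate 1626 ((0.6025248765945435, -0.20777636766433716), (0.1818418651819229, 0.21231862902641296), 3.4570178985595703) 0.08765172895103054
shield 0.32 5633 ((0.6168626546859741, -0.20638027787208557), (0.1552065759897232, 0.23495890200138092), 4.734813213348389) [ 0.5324 -0.3272  0.32  ] [ 0.7017 -0.0834  0.36  ]
shield 0.295 498 ((0.5535372495651245, -0.2114715278148651), (0.03364986181259155, 0.23570941388607025), 2.8692266941070557) [ 0.5314 -0.3296  0.3093] [ 0.5734 -0.0933  0.32  ]
cheek 148 [ 0.5432 -0.2885  0.1   ] [ 0.6804 -0.1012  0.1777]
scene plate 1409 ((0.6067596673965454, -0.2044277787208557), (0.1900535672903061, 0.2151222974061966), 3.909959316253662) 0.08904130990227604
shield 0.32 1786 ((0.618934154510498, -0.2033257931470871), (0.15997068583965302, 0.24105459451675415), 4.166926860809326) [ 0.5328 -0.3268  0.32  ] [ 0.7045 -0.0795  0.3599]
shield 0.295 151 ((0.6157018542289734, -0.20072801411151886), (0.15789301693439484, 0.23029658198356628), 4.945084571838379) [ 0.5323 -0.3215  0.2955] [ 0.7026 -0.0919  0.32  ]
cheek 1178 [ 0.5407 -0.2983  0.1   ] [ 0.7022 -0.0948  0.18  ]
```

```bash
cat >> h.py <<'E'
def plane(n,O,ex,ey,a0,a1,b0,b1,s):
    "rectify: O+ a ex + b ey (m), s px/m; b up"
    im,_=load(n);g=np.array([[a0,b0],[a1,b0],[a1,b1],[a0,b1]])
    src=np.float32([proj(n,O+a*ex+b*ey) for a,b in g]);dst=np.float32([[(a-a0)*s,(b1-b)*s] for a,b in g])
    return cv2.warpPerspective(im,cv2.getPerspectiveTransform(src,dst),(int((a1-a0)*s),int((b1-b0)*s)),flags=cv2.INTER_CUBIC)
E
python3 - <<'E'
from h import *
np.set_printoptions(precision=4,suppress=True)
import math
# scene-only pot
th=math.radians(3.9);ex=np.array([math.cos(th),math.sin(th),0]);ey=np.array([-ex[1],ex[0],0]);ez=np.array([0,0,1.])
C=np.array([.6068,-.2044,0]);O=C-.0375*ex
im,d=load('scene');Q=pts('scene',d).reshape(-1,3);q=(Q-O)@np.array([ex,ey,ez]).T
for y0 in(.077,-.073):
    m=(abs(q[:,1]-y0)<.012)&(q[:,2]>.1)&(q[:,2]<.18)
    print(y0,m.sum(),np.median(q[m][:,1]),np.percentile(q[m][:,0],[0,2,50,98,100]))
    # top profile: max z by x bin
    for x in np.arange(-.05,.08,.004):
        k=m&(abs(q[:,0]-x)<.003)
        if k.sum():print('%.0f:%.0f'%(x*1e3,q[k][:,2].max()*1e3),end=' ')
    print()
L=plane('scene',O+.077*ey,ex,ez,-.06,.09,.08,.2,2500);R=plane('scene',O-.073*ey,ex,ez,-.06,.09,.08,.2,2500)
o=np.hstack([L,R])
for k in range(0,750,25):
    cv2.line(o,(k,0),(k,8 if k%125 else 20),(255,0,0),1)
for z in(.1,.16,.176):cv2.line(o,(0,int((.2-z)*2500)),(10,int((.2-z)*2500)),(255,0,0),1)
cv2.imwrite('pics/notch.png',o[...,::-1])
# rest in scene and top: line points
for n in('scene','top'):
    im,d=load(n);P=pts(n,d).reshape(-1,3)
    m=(P[:,2]>.0655)&(P[:,2]<.08)&(abs(P[:,0]-.534)<.12)&(abs(P[:,1]-.173)<.13)
    t=P[m];r=cv2.minAreaRect(t[:,:2].astype(np.float32));print(n,len(t),r,np.percentile(t[:,2],[50,90]))
    c=t.mean(0);v=np.linalg.svd(t[:,:2]-c[:2])[2][0];print(c,v,np.degrees(np.arctan2(v[1],v[0])),np.ptp((t[:,:2]-c[:2])@v))
    u=v if v[1]>0 else -v;s=(t[:,:2]-c[:2])@u;print('mid',c[:2]+u*(s.min()+s.max())/2)
    m=(P[:,2]>.056)&(P[:,2]<.064)&(abs(P[:,0]-.534)<.13)&(abs(P[:,1]-.173)<.13)
    print('tray',cv2.minAreaRect(P[m][:,:2].astype(np.float32)))
E
```

```text
0.077 620 0.0758239173977315 [-1.1831 -1.1409 -0.0006  0.0574  0.1182]
-26:164 -22:172 -18:175 -14:178 -10:178 -6:177 -2:177 2:177 6:176 10:176 14:177 18:177 22:179 26:180 30:180 34:180 38:180 42:179 46:177 50:180 54:178 58:175 62:173 
-0.073 496 -0.07427027582815537 [-1.2671 -1.2053  0.0191  0.0612  0.1251]
-22:167 -18:169 -14:177 -10:178 -6:178 -2:178 2:178 6:164 10:160 14:177 18:177 22:179 26:179 30:180 34:180 38:176 42:177 46:177 50:177 54:178 58:174 62:172 66:130 
scene 111 ((0.5379870533943176, 0.17952753603458405), (0.12583251297473907, 0.19708171486854553), 30.56332778930664) [0.0699 0.0731]
[0.5376 0.1834 0.0699] [ 0.4928 -0.8701] -60.475452738028466 0.1970959636926441
mid [0.5394 0.1803]
tray ((0.5296034812927246, 0.18200081586837769), (0.13854527473449707, 0.16894331574440002), 30.415971755981445)
top 81 ((0.5290518403053284, 0.1742754578590393), (0.09406331181526184, 0.18070830404758453), 5.834260940551758) [0.0705 0.0738]
[0.5332 0.1799 0.0704] [-0.4768  0.879 ] 118.47661130426313 0.1968085586696213
mid [0.5356 0.1755]
tray ((0.533134400844574, 0.17422518134117126), (0.13094115257263184, 0.15607865154743195), 30.71009635925293)
```

View pics/notch.png

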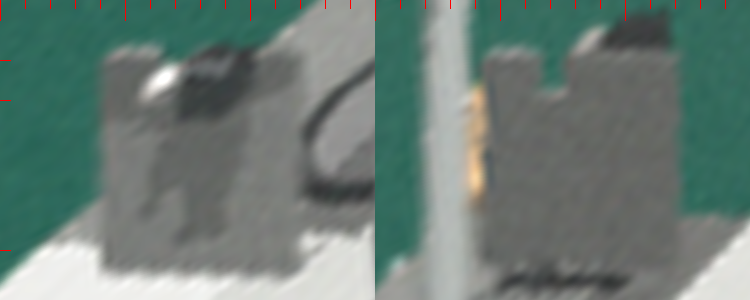

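The notch shows in the rectified view at right-cheek px (553,92), which puts it about 10–11 mm behind the pot's x = 0. Next I plan the grasp with the tool tilted 20°.

```bash
cat >> h.py <<'E'
def toolR(yaw,t,flip=1):
    n=np.array([np.cos(yaw),np.sin(yaw),0]);z=np.sin(t)*n+np.array([0,0,-np.cos(t)]);y=flip*(np.cos(t)*n+np.array([0,0,np.sin(t)]))
    return Ro.from_matrix(np.array([np.cross(y,z),y,z]).T)
def go(p,R):
    s=manip.state();R0=Ro.from_rotvec(s['tool_rot']);a=R0.inv().apply(np.array(p)-s['tcp_pos'])*100;b=np.degrees((R0.inv()*R).as_rotvec())
    print('shift cm',a.round(2),'turn',b.round(2),'n',max(np.linalg.norm(a)/4.17,np.linalg.norm(b)/7.16).round(1))
E
python3 - <<'E'
from h import *
s=manip.state();print(Ro.from_rotvec(s['tool_rot']).as_matrix().round(2))
yaw,t=np.radians([29,20])
rod=np.array([.5375,.178,.037])
for f in(1,-1):
    R=toolR(yaw,t,f);z=R.as_matrix()[:,2];g=rod+.012*z;print(f,g,g-.13*z);go(g-.13*z,R)
E
```

```text
[[-0.94  0.35 -0.  ]
 [ 0.35  0.94 -0.  ]
 [ 0.   -0.   -1.  ]]
1 [0.54108965 0.17998978 0.02572369] [0.50220177 0.15843387 0.14788373]
shift cm [-41.56 -22.62   8.31] turn [-19.23  -7.08  40.2 ] n 11.5
-1 [0.54108965 0.17998978 0.02572369] [0.50220177 0.15843387 0.14788373]
shift cm [-41.56 -22.62   8.31] turn [   8.97  -24.36 -137.6 ] n 19.6
```

Emit:
{"op": "drive_tool", "data": {
  "commands": [
    {"x": -41.6,"y": -22.6,"z": 6,"rx": -19.2,"ry": -7.1,"rz": 40.2},
    {"x": -41.6,"y": -22.6,"z": 6,"rx": -19.2,"ry": -7.1,"rz": 40.2},
    {"x": -41.6,"y": -22.6,"z": 6,"rx": -19.2,"ry": -7.1,"rz": 40.2},
    {"x": -41.6,"y": -22.6,"z": 6,"rx": -19.2,"ry": -7.1,"rz": 40.2},
    {"x": -41.6,"y": -22.6,"z": 6,"rx": -19.2,"ry": -7.1,"rz": 40.2},
    {"x": -41.6,"y": -22.6,"z": 6,"rx": -19.2,"ry": -7.1,"rz": 40.2},
    {"x": -41.6,"y": -22.6,"z": 6,"rx": -19.2,"ry": -7.1,"rz": 40.2},
    {"x": -41.6,"y": -22.6,"z": 6,"rx": -19.2,"ry": -7.1,"rz": 40.2},
    {"x": -41.6,"y": -22.6,"z": 6,"rx": -19.2,"ry": -7.1,"rz": 40.2},
    {"x": -41.6,"y": -22.6,"z": 6,"rx": -19.2,"ry": -7.1,"rz": 40.2}
  ],
  "fingers": -0.1
}}

```text
time: 0.93
tcp_pos: [0.4641, 0.2022, 0.1787]
tool_rot: [1.488, 2.525, 0.447]
force: [1.5, 0.8, 0.2]
opening: 0.451
finger_force: 0.0
```

Emit:
{"op": "drive_tool", "data": {
  "commands": [
    {"x": 0},
    {"x": 0}
  ]
}}

```text
$.commands[0]: bad value
```

Run:
```python
from h import *
yaw,t=np.radians([29,20])
rod=np.array([.5375,.178,.037])
R=toolR(yaw,t);z=R.as_matrix()[:,2];s=manip.state();print(s['tcp_pos'],s['opening'],s['time'],s['qpos'].round(2));go(rod+.012*z-.06*z,R)
```

```text
[0.46409687 0.20217257 0.17871602] 0.45142161684796916 0.9333 [ 0.11  0.23  1.75  0.18  0.85 -0.5 ]
shift cm [-5.67  0.08 10.31] turn [ 0.06 -0.   -0.02] n 2.8
```

Emit:
{"op": "drive_tool", "data": {
  "commands": [
    {"x": -5.7,"y": 0.1,"z": 4},
    {"x": -5.7,"y": 0.1,"z": 8},
    {"x": -5.7,"y": 0.1,"z": 10.3},
    {"x": -5.7,"y": 0.1,"z": 10.3},
    {"x": -5.7,"y": 0.1,"z": 10.3}
  ]
}}

```text
$.commands[0]: bad value
```

Run:
```python
from h import *
yaw,t=np.radians([29,20])
rod=np.array([.5375,.178,.037])
R=toolR(yaw,t);z=R.as_matrix()[:,2];s=manip.state();print(s['tcp_pos'],s['opening'],s['time']);go(rod+.012*z,R)
im,d=grab('scene');grab('top');P=proj('scene',s['tcp_pos']);Q=proj('top',s['tcp_pos']);print(P,Q)
c=cv2.resize(im[180:320,300:430],None,fx=4,fy=4,interpolation=2)
im,d=load('top');e=cv2.resize(im[150:250,210:310],None,fx=4,fy=4,interpolation=2)
o=np.zeros((560,c.shape[1]+e.shape[1],3),np.uint8);o[:c.shape[0],:c.shape[1]]=c;o[:400,c.shape[1]:]=e
o=cv2.resize(o,None,fx=.85,fy=.85)
cv2.imwrite('pics/pre.png',o[...,::-1])
```

```text
[0.46409687 0.20217257 0.17871602] 0.45142161684796916 0.9333
shift cm [-5.67  0.07 16.31] turn [ 0.06 -0.   -0.02] n 4.1
[384.2496663  225.63631662] [238.77403701 214.10311118]
```

View pics/pre.png

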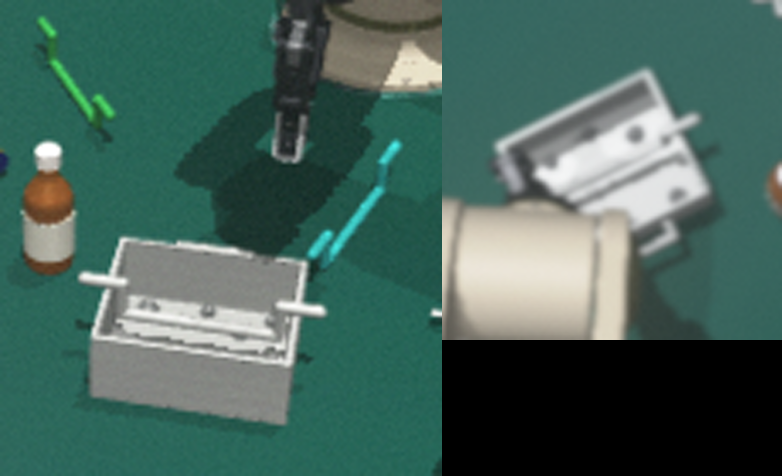

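The picture shows the arm short of the tray, with the fingertip at crop (287,155). The move was refused, because each row needs all six fields. I'll resend it.

Emit:
{"op": "drive_tool", "data": {
  "commands": [
    {"x": -5.7,"y": 0.1,"z": 4,"rx": 0,"ry": 0,"rz": 0},
    {"x": -5.7,"y": 0.1,"z": 8,"rx": 0,"ry": 0,"rz": 0},
    {"x": -5.7,"y": 0.1,"z": 10.3,"rx": 0,"ry": 0,"rz": 0},
    {"x": -5.7,"y": 0.1,"z": 10.3,"rx": 0,"ry": 0,"rz": 0},
    {"x": -5.7,"y": 0.1,"z": 10.3,"rx": 0,"ry": 0,"rz": 0}
  ]
}}

```text
time: 1.45
tcp_pos: [0.5216, 0.172, 0.0808]
tool_rot: [1.491, 2.529, 0.443]
force: [-0.4, -0.8, 1.7]
opening: 0.451
finger_force: 0.0
```

Run:
```python
from h import *
yaw,t=np.radians([29,20])
rod=np.array([.5375,.178,.037])
R=toolR(yaw,t);z=R.as_matrix()[:,2];s=manip.state();print(s['tcp_pos'],s['opening'],s['time']);go(rod+.012*z,R)
im,d=grab('scene');P=proj('scene',s['tcp_pos']);print(P-[310,180],proj('scene',rod)-[310,180])
c=cv2.resize(im[180:310,310:420],None,fx=4.5,fy=4.5,interpolation=2)
cv2.imwrite('pics/pre2.png',c[...,::-1])
```

```text
[0.52163795 0.1719739  0.0808315 ] 0.45108888879204917 1.45
shift cm [-0.26  0.1   5.89] turn [-0.21 -0.14 -0.06] n 1.4
[50.2119293  79.67898811] [47.62600738 95.81633246]
```

View pics/pre2.png

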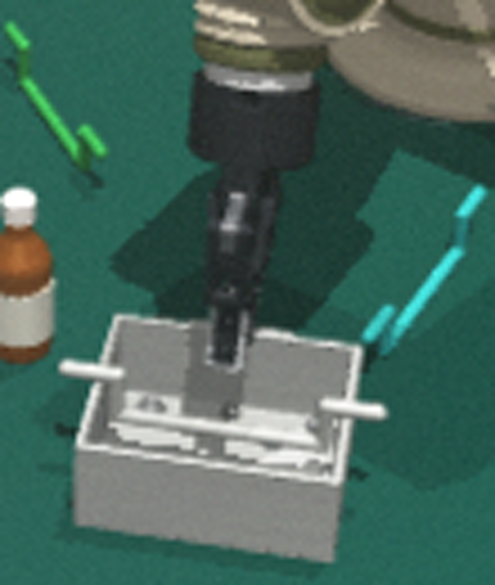

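The fingertip at crop (228,362) matches its projection. The rod's middle is at (221,424), ahead of the fingers and central to within a few mm. I go down and close.

Emit:
{"op": "drive_tool", "data": {
  "commands": [
    {"x": 0,"y": 0.1,"z": 3,"rx": 0,"ry": 0,"rz": 0},
    {"x": 0,"y": 0.1,"z": 4.5,"rx": 0,"ry": 0,"rz": 0},
    {"x": 0,"y": 0.1,"z": 5.9,"rx": 0,"ry": 0,"rz": 0},
    {"x": 0,"y": 0.1,"z": 5.9,"rx": 0,"ry": 0,"rz": 0}
  ]
}}

```text
time: 1.83
tcp_pos: [0.5409, 0.183, 0.0285]
tool_rot: [1.485, 2.526, 0.448]
force: [-0.0, -0.2, 0.4]
opening: 0.45
finger_force: 0.0
```

Emit:
{"op": "drive_tool", "data": {
  "commands": [
    {"x": 0,"y": 0,"z": 0,"rx": 0,"ry": 0,"rz": 0},
    {"x": 0,"y": 0,"z": 0,"rx": 0,"ry": 0,"rz": 0},
    {"x": 0,"y": 0,"z": 0,"rx": 0,"ry": 0,"rz": 0},
    {"x": 0,"y": 0,"z": 0,"rx": 0,"ry": 0,"rz": 0},
    {"x": 0,"y": 0,"z": 0,"rx": 0,"ry": 0,"rz": 0},
    {"x": 0,"y": 0,"z": 0,"rx": 0,"ry": 0,"rz": 0}
  ],
  "fingers": -1
}}

```text
time: 2.33
tcp_pos: [0.5415, 0.1823, 0.0295]
tool_rot: [1.486, 2.523, 0.449]
force: [-3.1, 0.5, 9.0]
opening: 0.089
finger_force: 58.8
```

Emit:
{"op": "drive_tool", "data": {
  "commands": [
    {"x": 0,"y": 0.4,"z": -1,"rx": 0,"ry": 0,"rz": 0},
    {"x": 0,"y": 1.1,"z": -3,"rx": 0,"ry": 0,"rz": 0},
    {"x": 0,"y": 2.2,"z": -6,"rx": 0,"ry": 0,"rz": 0},
    {"x": 0,"y": 3.7,"z": -10,"rx": 0,"ry": 0,"rz": 0},
    {"x": 0,"y": 5.1,"z": -14,"rx": 0,"ry": 0,"rz": 0},
    {"x": 0,"y": 6.8,"z": -19,"rx": 0,"ry": 0,"rz": 0},
    {"x": 0,"y": 6.8,"z": -19,"rx": 0,"ry": 0,"rz": 0},
    {"x": 0,"y": 6.8,"z": -19,"rx": 0,"ry": 0,"rz": 0}
  ]
}}

```text
time: 3.0
tcp_pos: [0.5408, 0.1814, 0.2342]
tool_rot: [1.483, 2.519, 0.452]
force: [0.4, -0.3, -1.8]
opening: 0.084
finger_force: 59.0
```

Run:
```python
from h import *
s=manip.state();R=Ro.from_rotvec(s['tool_rot']);print(s['tcp_pos'],s['opening'],s['time'],s['force'],s['qpos'].round(2));print(R.as_matrix().round(3))
im,d=grab('scene');p=s['tcp_pos'];P=proj('scene',p);print(P)
u,v=P.astype(int);c=im[v-70:v+60,u-70:u+70]
print(u-70,v-70)
cv2.imwrite('pics/lift.png',cv2.resize(c,None,fx=4.5,fy=4.5,interpolation=2)[...,::-1])
```

```text
[0.54077179 0.18144242 0.23424175] 0.08429324301065245 3.0 [ 0.42277941 -0.25315191 -1.84614703] [ 0.05  0.27  1.5   0.18  1.05 -0.52]
[[-0.485  0.819  0.308]
 [ 0.875  0.455  0.166]
 [-0.004  0.35  -0.937]]
[360.89557912 217.25646148]
290 147
```

View pics/lift.png

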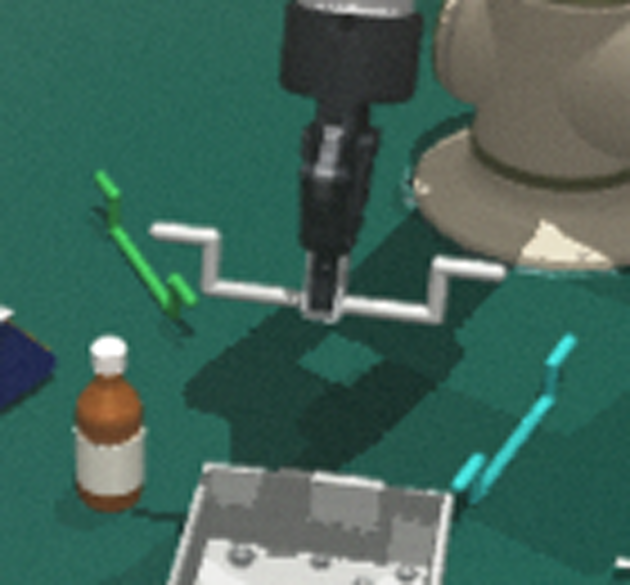

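The rest is held and hangs upright, with its ends at crop (155,230) and (500,272). Its middle is a little off the fingers' centre. I measure its pose in the tool frame from depth.

```bash
cat > fit.py <<'E'
from h import *
from scipy.optimize import least_squares
seg=np.array([[[0,-.1],[0,-.064]],[[0,-.064],[-.03,-.064]],[[-.03,-.064],[-.03,.064]],[[-.03,.064],[0,.064]],[[0,.064],[0,.1]]]) # (z,y)
S=np.stack([np.zeros_like(seg[...,0]),seg[...,1],seg[...,0]],-1)
def dist(p):
    D=[]
    for a,b in S:
        s=np.clip((p-a)@(b-a)/((b-a)@(b-a)),0,1);D.append(np.linalg.norm(p-a-s[:,None]*(b-a),axis=1))
    return np.min(D,0)
def fit(n,T0,R0,grip=.03):
    "T0,R0: guess of the rest pose; returns fitted T,R"
    im,d=load(n);Q=pts(n,d);v=(d>0);q=Q[v];R0m=R0.as_matrix()
    l=(q-T0)@R0m
    m=(abs(l[:,0])<.02)&(abs(l[:,1])<.11)&(dist(l)<.016)&~((abs(l[:,1])<grip))
    l=l[m]
    f=lambda p:dist((l-p[:3])@Ro.from_rotvec(p[3:]).as_matrix())-.005
    r=least_squares(f,np.zeros(6),loss='soft_l1',f_scale=.002)
    print(n,len(l),'rms mm',1e3*np.sqrt(np.mean(r.fun**2)))
    return T0+R0m@r.x[:3],R0*Ro.from_rotvec(r.x[3:])
def guess(yaw,rod): # rest upright
    R=Ro.from_euler('z',yaw);return np.array(rod)+[0,0,.03],R
E
python3 - <<'E'
from fit import *
np.set_printoptions(precision=4,suppress=True)
s=manip.state();Rt=Ro.from_rotvec(s['tool_rot']);tz=Rt.as_matrix()[:,2]
grab('top')
for n in('scene','top'):
    T,R=guess(np.radians(29),s['tcp_pos']-.012*tz)
    for _ in range(3):T,R=fit(n,T,R)
    print(T,R.as_euler('zyx',degrees=True));mid=T-.03*R.as_matrix()[:,2]
    print('in tool: mid',Rt.inv().apply(mid-s['tcp_pos']),'z ax',Rt.inv().apply(R.as_matrix()[:,2]),'y ax',Rt.inv().apply(R.as_matrix()[:,1]))
E
```

```text
scene 300 rms mm 1.8369246590358574
scene 302 rms mm 1.8358256218416122
scene 302 rms mm 1.8358218285245078
[0.5343 0.1765 0.2727] [29.9637 -8.6611  4.979 ]
in tool: mid [-0.0015  0.0024 -0.0122] z ax [-0.0035  0.1775 -0.9841] y ax [ 0.9999 -0.0091 -0.0052]
top 64 rms mm 1.4009927002446987
top 64 rms mm 1.4009934891320635
top 64 rms mm 1.40099418143481
[0.5338 0.1806 0.269 ] [27.5557 -7.0697  4.9591]
in tool: mid [ 0.0027  0.0019 -0.0084] z ax [-0.0169  0.2014 -0.9794] y ax [ 0.9994  0.0345 -0.0101]
```

```bash
cat >> fit.py <<'E'
N=np.array([.5776,-.208]);YAW=np.radians(4.4)
zt=np.array([0,.185,-.983]) # rest z in tool
mid_t=np.array([.0005,0,-.0115])
def tgt(xo,yo,ze,t=40,N=N,show=1):
    R=toolR(YAW,np.radians(t));ex=np.array([np.cos(YAW),np.sin(YAW),0]);ey=np.array([-ex[1],ex[0],0])
    e=np.array([*N,ze])+xo*ex+yo*ey
    p=e-R.apply(mid_t+.03*zt);go(p,R);print('tilt rest',np.degrees(np.arccos(R.apply(zt)[2])),p)
E
python3 - <<'E'
from fit import *
tgt(-.15,0,.2)
E
```

```text
shift cm [-30.64 -27.69  -3.31] turn [-19.7  -12.37  21.4 ] n 9.9
tilt rest 29.31543615908603 [ 0.45011164 -0.21831117  0.16503237]
```

Emit:
{"op": "drive_tool", "data": {
  "commands": [
    {"x": -2.5,"y": -2.3,"z": -0.3,"rx": -1.6,"ry": -1,"rz": 1.8},
    {"x": -5.5,"y": -5,"z": -0.6,"rx": -3.6,"ry": -2.3,"rz": 4},
    {"x": -9,"y": -8.2,"z": -1,"rx": -6,"ry": -3.7,"rz": 6.4},
    {"x": -12,"y": -11,"z": -1.3,"rx": -8,"ry": -5,"rz": 8.6},
    {"x": -15.3,"y": -13.8,"z": -1.6,"rx": -9.8,"ry": -6.2,"rz": 10.7},
    {"x": -18.5,"y": -16.7,"z": -2,"rx": -12,"ry": -7.5,"rz": 13},
    {"x": -21.5,"y": -19.5,"z": -2.3,"rx": -14,"ry": -8.8,"rz": 15.2},
    {"x": -24.6,"y": -22.3,"z": -2.6,"rx": -16,"ry": -10,"rz": 17.3},
    {"x": -27.7,"y": -25,"z": -3,"rx": -18,"ry": -11.2,"rz": 19.4},
    {"x": -30.6,"y": -27.7,"z": -3.3,"rx": -19.7,"ry": -12.4,"rz": 21.4}
  ]
}}

```text
time: 3.93
tcp_pos: [0.4505, -0.2131, 0.1643]
tool_rot: [1.759, 1.89, 0.691]
force: [1.9, 0.1, -3.2]
opening: 0.088
finger_force: 59.1
```

Emit:
{"op": "drive_tool", "data": {
  "commands": [
    {"x": 0,"y": 0,"z": 0,"rx": 0,"ry": 0,"rz": 0},
    {"x": 0,"y": 0,"z": 0,"rx": 0,"ry": 0,"rz": 0}
  ]
}}

```text
time: 4.1
tcp_pos: [0.4506, -0.2134, 0.1638]
tool_rot: [1.763, 1.891, 0.69]
force: [0.5, 0.5, -3.3]
opening: 0.082
finger_force: 59.1
```

```bash
cat > look.py <<'E'
from fit import *
np.set_printoptions(precision=4,suppress=True)
import sys
ex=np.array([np.cos(YAW),np.sin(YAW),0]);ey=np.array([-ex[1],ex[0],0])
s=manip.state();Rt=Ro.from_rotvec(s['tool_rot']);p=s['tcp_pos']
mid=p+Rt.apply(mid_t);zr=Rt.apply(zt);T=mid+.03*zr;print('t',s['time'],'model ends',T,'force',s['force'].round(1),'pot xy off',(T[:2]-N)@ex[:2],(T[:2]-N)@ey[:2])
y=Rt.apply([1,0,0]);R=Ro.from_matrix(np.array([np.cross(y,zr),y,zr]).T)
for n in ('scene','top'):
    grab(n)
    try:
        a,b=T,R
        for _ in range(3):a,b=fit(n,a,b)
        print(a,b.as_euler('zyx',degrees=True),'fit-model in pot xyz',(a-T)@np.array([ex,ey,[0,0,1]]).T)
        print('in tool: z ax',Rt.inv().apply(b.as_matrix()[:,2]),'y ax',Rt.inv().apply(b.as_matrix()[:,1]))
    except Exception as e:print(n,e)
E
python3 look.py; python3 -c "
from fit import *
tgt(-.15,0,.2);tgt(-.05,0,.195)"
```

```text
t 4.1 model ends [ 0.4286 -0.2146  0.1989] force [ 0.5  0.5 -3.3] pot xy off -0.14904893446832457 0.004851137463423038
scene 142 rms mm 2.0071454320045485
scene 142 rms mm 2.0071484989106483
scene 142 rms mm 2.0071508317277638
[ 0.4335 -0.2143  0.1976] [  6.4389 -31.0419   3.0499] fit-model in pot xyz [ 0.0049 -0.0001 -0.0012]
in tool: z ax [-0.0051  0.1511 -0.9885] y ax [ 0.9996 -0.025  -0.009 ]
top 207 rms mm 1.2615051782597102
top 208 rms mm 1.258658650441739
top 208 rms mm 1.2586588902517455
[ 0.431  -0.2168  0.1965] [  5.4298 -30.5825   3.18  ] fit-model in pot xyz [ 0.0022 -0.0024 -0.0024]
in tool: z ax [-0.0077  0.1589 -0.9873] y ax [ 0.9999 -0.0061 -0.0088]
shift cm [-0.74 -0.16 -0.15] turn [-0.07 -0.12 -0.1 ] n 0.2
tilt rest 29.31543615908603 [ 0.45011164 -0.21831117  0.16503237]
shift cm [-0.74  7.19  6.65] turn [-0.07 -0.12 -0.1 ] n 2.4
tilt rest 29.31543615908603 [ 0.54981692 -0.21063927  0.16003237]
```

The fits agree across the two cameras, and the known tool pose gives each camera's bias. Corrected notch centre: about (0.574, −0.207). I move in under the lip.

```bash
sed -i 's/^N=np.*;YAW/N=np.array([.574,-.207]);YAW/; s/^zt=.*/zt=np.array([0,.17,-.985])/' fit.py; python3 -c "
from fit import *
tgt(-.05,0,.198,41);tgt(-.001,0,.192,41)"
```

```text
shift cm [-0.61  7.23  6.21] turn [-1.07 -0.12 -0.11] n 2.3
tilt rest 31.24921574789462 [ 0.5471999  -0.20956363  0.16367327]
shift cm [-0.61 10.6   9.82] turn [-1.07 -0.12 -0.11] n 3.5
tilt rest 31.24921574789462 [ 0.59605548 -0.2058044   0.15767327]
```

Emit:
{"op": "drive_tool", "data": {
  "commands": [
    {"x": -0.4,"y": 2,"z": 1.7,"rx": -1,"ry": 0,"rz": 0},
    {"x": -0.6,"y": 4,"z": 3.4,"rx": -1,"ry": 0,"rz": 0},
    {"x": -0.6,"y": 6,"z": 5.1,"rx": -1,"ry": 0,"rz": 0},
    {"x": -0.6,"y": 7.2,"z": 6.2,"rx": -1,"ry": 0,"rz": 0},
    {"x": -0.6,"y": 7.2,"z": 6.2,"rx": -1,"ry": 0,"rz": 0},
    {"x": -0.6,"y": 7.2,"z": 6.2,"rx": -1,"ry": 0,"rz": 0},
    {"x": -0.6,"y": 7.2,"z": 6.2,"rx": -1,"ry": 0,"rz": 0}
  ]
}}

```text
time: 4.78
tcp_pos: [0.5471, -0.2089, 0.1647]
tool_rot: [1.743, 1.885, 0.705]
force: [0.7, 0.4, -1.0]
opening: 0.092
finger_force: 59.0
```

```bash
python3 look.py; python3 -c "
from fit import *
tgt(-.001,0,.192,41)
im,d=load('scene');c=cv2.resize(im[110:280,170:330],None,fx=3.5,fy=3.5,interpolation=2);cv2.imwrite('pics/under.png',c[...,::-1])"
```

```text
t 4.7833 model ends [ 0.5241 -0.2102  0.199 ] force [ 0.7  0.4 -1. ] pot xy off -0.050031096243165624 0.0006461787824418094
scene 147 rms mm 2.1730314673377165
scene 153 rms mm 2.68292039558268
scene 154 rms mm 2.787419246505793
[ 0.5275 -0.2117  0.1974] [  6.0831 -32.3951   3.0247] fit-model in pot xyz [ 0.0033 -0.0017 -0.0016]
in tool: z ax [-0.0016  0.1474 -0.9891] y ax [ 0.9999 -0.0114 -0.0034]
top 199 rms mm 1.8181611899252792
top 205 rms mm 2.1186277318408235
top 205 rms mm 2.1096340633871162
[ 0.5259 -0.2151  0.1958] [  5.8101 -32.3757   3.2467] fit-model in pot xyz [ 0.0014 -0.0051 -0.0032]
in tool: z ax [-0.0049  0.1474 -0.9891] y ax [ 1.     -0.0042 -0.0056]
shift cm [0.03 3.24 3.79] turn [ 0.03 -0.02 -0.  ] n 1.2
tilt rest 31.24921574789462 [ 0.59605548 -0.2058044   0.15767327]
```

View pics/under.png

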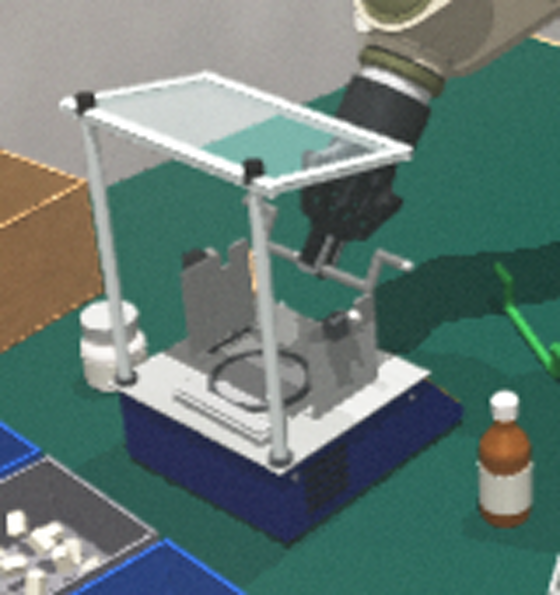

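The picture shows the rest entering below the shield, its near end at (410,266) just before the left cheek's front. The hand is behind the shield's front edge. Lip clearance works out at about 12 mm over the notches. I go on slowly.

Emit:
{"op": "drive_tool", "data": {
  "commands": [
    {"x": 0.1,"y": 0.7,"z": 0.7,"rx": 0,"ry": 0,"rz": 0},
    {"x": 0.1,"y": 1.4,"z": 1.5,"rx": 0,"ry": 0,"rz": 0},
    {"x": 0.1,"y": 2.1,"z": 2.4,"rx": 0,"ry": 0,"rz": 0},
    {"x": 0.1,"y": 2.8,"z": 3.2,"rx": 0,"ry": 0,"rz": 0},
    {"x": 0.1,"y": 3.3,"z": 3.8,"rx": 0,"ry": 0,"rz": 0},
    {"x": 0.1,"y": 3.3,"z": 3.8,"rx": 0,"ry": 0,"rz": 0},
    {"x": 0.1,"y": 3.3,"z": 3.8,"rx": 0,"ry": 0,"rz": 0}
  ]
}}

```text
time: 5.47
tcp_pos: [0.5974, -0.2054, 0.1577]
tool_rot: [1.743, 1.883, 0.705]
force: [-0.2, 0.2, -1.7]
opening: 0.088
finger_force: 59.2
```

```bash
python3 look.py
python3 - <<'E'
from fit import *
tgt(0,0.001,.182,41)
s=manip.state();print(Ro.from_rotvec(s['tool_rot']).inv().apply([0,0,-1]))
E
```

```text
t 5.4667 model ends [ 0.5743 -0.2067  0.192 ] force [-0.2  0.2 -1.7] pot xy off 0.0003181579259843585 0.0002656686591546464
scene 197 rms mm 2.805384517682511
scene 223 rms mm 3.76875198508136
scene 236 rms mm 4.159235485219143
[ 0.5792 -0.2128  0.188 ] [  7.7487 -34.8445   4.7184] fit-model in pot xyz [ 0.0044 -0.0065 -0.004 ]
in tool: z ax [-0.0229  0.1033 -0.9944] y ax [ 0.9994 -0.0222 -0.0253]
top 1 rms mm 4.11683761906978e-06
top 34 rms mm 2.5098254975813954
top 49 rms mm 3.5333407900303184
[ 0.5594 -0.2001  0.1701] [  5.745  -23.692    2.9985] fit-model in pot xyz [-0.0144  0.0077 -0.022 ]
in tool: z ax [-0.0164  0.2953 -0.9553] y ax [ 0.9998 -0.0032 -0.0182]
shift cm [ 0.09 -0.66  0.79] turn [ 0.04  0.   -0.01] n 0.2
tilt rest 31.24921574789462 [ 0.59697582 -0.20473063  0.14767327]
[-9.90066063e-05 -6.56577996e-01  7.54258129e-01]
```

Emit:
{"op": "drive_tool", "data": {
  "commands": [
    {"x": 0,"y": -0.2,"z": 0.22,"rx": 0,"ry": 0,"rz": 0},
    {"x": 0,"y": -0.39,"z": 0.45,"rx": 0,"ry": 0,"rz": 0},
    {"x": 0,"y": -0.52,"z": 0.6,"rx": 0,"ry": 0,"rz": 0},
    {"x": 0,"y": -0.52,"z": 0.6,"rx": 0,"ry": 0,"rz": 0}
  ]
}}

```text
time: 5.9
tcp_pos: [0.5968, -0.2058, 0.1496]
tool_rot: [1.744, 1.882, 0.705]
force: [0.1, 0.0, -1.3]
opening: 0.083
finger_force: 59.2
```

Emit:
{"op": "drive_tool", "data": {
  "commands": [
    {"x": 0,"y": -0.07,"z": 0.08,"rx": 0,"ry": 0,"rz": 0},
    {"x": 0,"y": -0.13,"z": 0.15,"rx": 0,"ry": 0,"rz": 0},
    {"x": 0,"y": -0.13,"z": 0.15,"rx": 0,"ry": 0,"rz": 0}
  ]
}}

```text
time: 6.15
tcp_pos: [0.597, -0.2058, 0.1481]
tool_rot: [1.743, 1.882, 0.705]
force: [-0.1, 0.9, -3.5]
opening: 0.087
finger_force: 59.2
```

Emit:
{"op": "drive_tool", "data": {
  "commands": [
    {"x": 0,"y": -0.07,"z": 0.08,"rx": 0,"ry": 0,"rz": 0},
    {"x": 0,"y": -0.13,"z": 0.15,"rx": 0,"ry": 0,"rz": 0},
    {"x": 0,"y": -0.13,"z": 0.15,"rx": 0,"ry": 0,"rz": 0}
  ]
}}

```text
time: 6.4
tcp_pos: [0.597, -0.2058, 0.1461]
tool_rot: [1.743, 1.882, 0.705]
force: [0.7, 0.1, -2.7]
opening: 0.086
finger_force: 59.2
```

Emit:
{"op": "drive_tool", "data": {
  "commands": [
    {"x": 0,"y": -0.07,"z": 0.08,"rx": 0,"ry": 0,"rz": 0},
    {"x": 0,"y": -0.1,"z": 0.11,"rx": 0,"ry": 0,"rz": 0},
    {"x": 0,"y": -0.1,"z": 0.11,"rx": 0,"ry": 0,"rz": 0}
  ]
}}

```text
time: 6.65
tcp_pos: [0.5971, -0.2058, 0.1447]
tool_rot: [1.743, 1.882, 0.705]
force: [-0.0, 0.5, -2.5]
opening: 0.084
finger_force: 59.2
```

Emit:
{"op": "drive_tool", "data": {
  "commands": [
    {"x": 0,"y": -0.07,"z": 0.08,"rx": 0,"ry": 0,"rz": 0},
    {"x": 0,"y": -0.1,"z": 0.11,"rx": 0,"ry": 0,"rz": 0},
    {"x": 0,"y": -0.1,"z": 0.11,"rx": 0,"ry": 0,"rz": 0}
  ]
}}

```text
time: 6.9
tcp_pos: [0.5972, -0.2059, 0.144]
tool_rot: [1.742, 1.881, 0.705]
force: [-3.3, 0.6, 4.7]
opening: 0.09
finger_force: 60.0
```

Contact comes at an end height of about 178.5 mm with a slight backward push. That is the roller in the notch, not a cheek top. I press on gently.

Emit:
{"op": "drive_tool", "data": {
  "commands": [
    {"x": 0,"y": -0.05,"z": 0.06,"rx": 0,"ry": 0,"rz": 0},
    {"x": 0,"y": -0.1,"z": 0.11,"rx": 0,"ry": 0,"rz": 0},
    {"x": 0,"y": -0.1,"z": 0.11,"rx": 0,"ry": 0,"rz": 0}
  ]
}}

```text
time: 7.15
tcp_pos: [0.5973, -0.2061, 0.1432]
tool_rot: [1.741, 1.88, 0.705]
force: [-6.2, 1.7, 9.6]
opening: 0.083
finger_force: 60.6
```

Emit:
{"op": "drive_tool", "data": {
  "commands": [
    {"x": 0,"y": -0.05,"z": 0.06,"rx": 0,"ry": 0,"rz": 0},
    {"x": 0,"y": -0.1,"z": 0.11,"rx": 0,"ry": 0,"rz": 0},
    {"x": 0,"y": -0.1,"z": 0.11,"rx": 0,"ry": 0,"rz": 0}
  ]
}}

```text
time: 7.4
tcp_pos: [0.5973, -0.2065, 0.1416]
tool_rot: [1.741, 1.88, 0.704]
force: [-6.4, -0.4, 7.7]
opening: 0.087
finger_force: 60.6
```

Emit:
{"op": "drive_tool", "data": {
  "commands": [
    {"x": 0,"y": -0.07,"z": 0.08,"rx": 0,"ry": 0,"rz": 0},
    {"x": 0,"y": -0.13,"z": 0.15,"rx": 0,"ry": 0,"rz": 0},
    {"x": 0,"y": -0.13,"z": 0.15,"rx": 0,"ry": 0,"rz": 0}
  ]
}}

```text
time: 7.65
tcp_pos: [0.5972, -0.2071, 0.1391]
tool_rot: [1.741, 1.88, 0.702]
force: [-3.0, -2.2, 2.8]
opening: 0.082
finger_force: 60.9
```

Emit:
{"op": "drive_tool", "data": {
  "commands": [
    {"x": 0,"y": -0.07,"z": 0.08,"rx": 0,"ry": 0,"rz": 0},
    {"x": 0,"y": -0.13,"z": 0.15,"rx": 0,"ry": 0,"rz": 0},
    {"x": 0,"y": -0.13,"z": 0.15,"rx": 0,"ry": 0,"rz": 0}
  ]
}}

```text
time: 7.9
tcp_pos: [0.5975, -0.2073, 0.1372]
tool_rot: [1.741, 1.879, 0.702]
force: [-2.9, -4.9, 3.1]
opening: 0.083
finger_force: 60.9
```

Emit:
{"op": "drive_tool", "data": {
  "commands": [
    {"x": -0.15,"y": -0.05,"z": 0.06,"rx": 0,"ry": 0,"rz": 0},
    {"x": -0.25,"y": -0.13,"z": 0.15,"rx": 0,"ry": 0,"rz": 0},
    {"x": -0.25,"y": -0.13,"z": 0.15,"rx": 0,"ry": 0,"rz": 0}
  ]
}}

```text
time: 8.15
tcp_pos: [0.5971, -0.2075, 0.1343]
tool_rot: [1.743, 1.883, 0.707]
force: [-0.5, 2.8, 0.5]
opening: 0.084
finger_force: 59.6
```

Emit:
{"op": "drive_tool", "data": {
  "commands": [
    {"x": 0,"y": -0.07,"z": 0.08,"rx": 0,"ry": 0,"rz": 0},
    {"x": 0,"y": -0.13,"z": 0.15,"rx": 0,"ry": 0,"rz": 0},
    {"x": 0,"y": -0.13,"z": 0.15,"rx": 0,"ry": 0,"rz": 0}
  ]
}}

```text
time: 8.4
tcp_pos: [0.5974, -0.2079, 0.1327]
tool_rot: [1.743, 1.882, 0.706]
force: [-2.2, 2.9, 5.1]
opening: 0.088
finger_force: 60.1
```

Emit:
{"op": "drive_tool", "data": {
  "commands": [
    {"x": 0,"y": -0.05,"z": 0.06,"rx": 0,"ry": 0,"rz": 0},
    {"x": 0,"y": -0.1,"z": 0.11,"rx": 0,"ry": 0,"rz": 0},
    {"x": 0,"y": -0.1,"z": 0.11,"rx": 0,"ry": 0,"rz": 0}
  ]
}}

```text
time: 8.65
tcp_pos: [0.5976, -0.208, 0.1325]
tool_rot: [1.741, 1.881, 0.707]
force: [-6.5, 4.1, 13.9]
opening: 0.085
finger_force: 61.0
```

Run:
```python
from h import *
s=manip.state();print(s['force'].round(1),s['wrist_torque'].round(2),s['tcp_pos'])
im,d=grab('scene')
import math
th=math.radians(4.4);ex=np.array([math.cos(th),math.sin(th),0]);ey=np.array([-ex[1],ex[0],0]);ez=np.array([0,0,1.])
O=np.array([.6068,-.2044,0])-.0375*ex
L=plane('scene',O+.077*ey,ex,ez,-.06,.09,.12,.2,2500);R=plane('scene',O-.073*ey,ex,ez,-.06,.09,.12,.2,2500)
o=np.hstack([L,R]);c=cv2.resize(im[160:245,210:310],None,fx=4,fy=4,interpolation=2)
p=np.zeros((200+340,750,3),np.uint8);p[:200]=o;p[200:,:400]=c
cv2.imwrite('pics/home.png',p[...,::-1])
```

```text
[-6.5  4.1 13.9] [ 0.58 -0.34  0.5 ] [ 0.59760791 -0.20802126  0.13245421]
```

View pics/home.png

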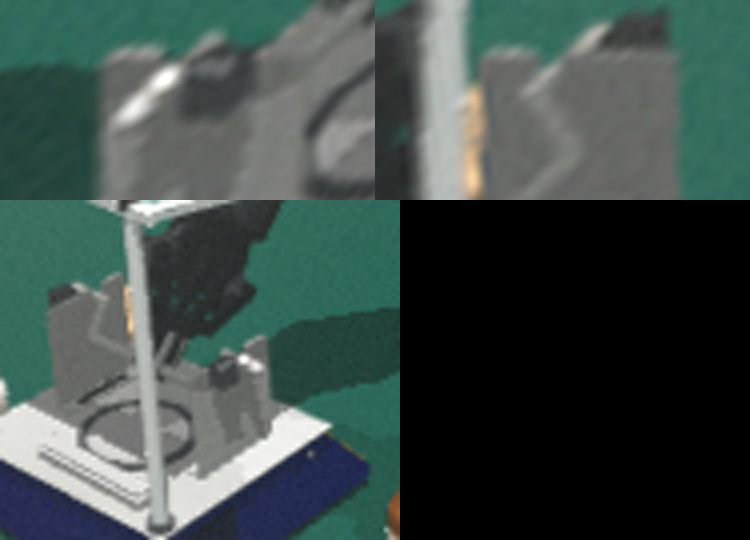

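Both ends show inside the notches, the near one at (240,362) and the far one at (95,290) in the lower crop. One slightly firmer press to seat them, then release.

Emit:
{"op": "drive_tool", "data": {
  "commands": [
    {"x": 0.05,"y": -0.03,"z": 0.04,"rx": 0,"ry": 0,"rz": 0},
    {"x": 0.1,"y": -0.05,"z": 0.06,"rx": 0,"ry": 0,"rz": 0},
    {"x": 0.1,"y": -0.05,"z": 0.06,"rx": 0,"ry": 0,"rz": 0},
    {"x": 0.1,"y": -0.05,"z": 0.06,"rx": 0,"ry": 0,"rz": 0}
  ]
}}

```text
time: 9.03
tcp_pos: [0.5978, -0.2079, 0.1324]
tool_rot: [1.74, 1.879, 0.705]
force: [-9.0, 1.6, 16.9]
opening: 0.085
finger_force: 61.4
```

Run:
```python
from fit import *
np.set_printoptions(precision=4,suppress=True)
grab('scene')
s=manip.state();Rt=Ro.from_rotvec(s['tool_rot']);print('tool x z-comp',Rt.as_matrix()[2,0])
im,d=load('scene');Q=pts('scene',d)[d>0];l=Rt.inv().apply(Q-s['tcp_pos'])
for a,b in((-.06,-.045),(-.045,-.03),(-.03,-.018),(.018,.03),(.03,.045),(.045,.06)):
    m=(l[:,0]>a)&(l[:,0]<b)&(np.hypot(l[:,1],l[:,2]+.0115)<.013);k=Q[m];print(a,b,m.sum(),k.mean(0) if m.any() else '')
ex=np.array([np.cos(YAW),np.sin(YAW),0]);ey=np.array([-ex[1],ex[0],0]);O=np.array([.6068,-.2044,0])-.0375*ex
q=(Q-O)@np.array([ex,ey,[0,0,1]]).T
m=(q[:,1]>.082)&(q[:,1]<.105)&(abs(q[:,0]-.005)<.02)&(q[:,2]>.14)&(q[:,2]<.2);print('left stub',m.sum(),q[m].mean(0),q[m].max(0))
m=(q[:,1]<-.08)&(q[:,1]>-.11)&(abs(q[:,0]-.005)<.02)&(q[:,2]>.14)&(q[:,2]<.2);print('right stub',m.sum())
```

```text
tool x z-comp -0.0024804887465613157
-0.06 -0.045 14 [ 0.5987 -0.2595  0.1422]
-0.045 -0.03 13 [ 0.5981 -0.2445  0.1412]
-0.03 -0.018 6 [ 0.5965 -0.2321  0.1427]
0.018 0.03 11 [ 0.594  -0.1833  0.1423]
0.03 0.045 7 [ 0.5922 -0.1732  0.1421]
0.045 0.06 0 
left stub 21 [0.0129 0.0893 0.1705] [0.0236 0.0965 0.1787]
right stub 10
```

The middle stretch is level, so both ends are home. I ease the pressure slightly and open.

Emit:
{"op": "drive_tool", "data": {
  "commands": [
    {"x": 0,"y": 0.05,"z": -0.06,"rx": 0,"ry": 0,"rz": 0},
    {"x": 0,"y": 0.05,"z": -0.06,"rx": 0,"ry": 0,"rz": 0}
  ]
}}

```text
time: 9.25
tcp_pos: [0.5977, -0.2079, 0.1326]
tool_rot: [1.741, 1.879, 0.705]
force: [-5.8, 0.5, 12.1]
opening: 0.087
finger_force: 60.5
```

Emit:
{"op": "drive_tool", "data": {
  "commands": [
    {"x": 0,"y": 0,"z": 0,"rx": 0,"ry": 0,"rz": 0},
    {"x": 0,"y": 0,"z": 0,"rx": 0,"ry": 0,"rz": 0},
    {"x": 0,"y": 0,"z": 0,"rx": 0,"ry": 0,"rz": 0},
    {"x": 0,"y": 0,"z": 0,"rx": 0,"ry": 0,"rz": 0},
    {"x": 0,"y": 0,"z": 0,"rx": 0,"ry": 0,"rz": 0},
    {"x": 0,"y": 0,"z": 0,"rx": 0,"ry": 0,"rz": 0},
    {"x": 0,"y": 0,"z": 0,"rx": 0,"ry": 0,"rz": 0},
    {"x": 0,"y": 0,"z": 0,"rx": 0,"ry": 0,"rz": 0}
  ],
  "fingers": 0.4
}}

```text
time: 9.92
tcp_pos: [0.5971, -0.2073, 0.1308]
tool_rot: [1.743, 1.882, 0.705]
force: [-0.2, 0.3, -0.4]
opening: 0.699
finger_force: 0.0
```

Emit:
{"op": "drive_tool", "data": {
  "commands": [
    {"x": 0,"y": -0.5,"z": -0.5,"rx": 0,"ry": 0,"rz": 0},
    {"x": 0,"y": -0.8,"z": -1.5,"rx": 0,"ry": 0,"rz": 0},
    {"x": 0,"y": -0.8,"z": -3,"rx": 0,"ry": 0,"rz": 0},
    {"x": 0,"y": -0.8,"z": -5,"rx": 0,"ry": 0,"rz": 0},
    {"x": 0,"y": -0.8,"z": -7,"rx": 0,"ry": 0,"rz": 0},
    {"x": 0,"y": -0.8,"z": -10,"rx": 0,"ry": 0,"rz": 0},
    {"x": 0,"y": -0.8,"z": -14,"rx": 0,"ry": 0,"rz": 0},
    {"x": 0,"y": -0.8,"z": -16,"rx": 0,"ry": 0,"rz": 0},
    {"x": 0,"y": -0.8,"z": -16,"rx": 0,"ry": 0,"rz": 0},
    {"x": 0,"y": -0.8,"z": -16,"rx": 0,"ry": 0,"rz": 0}
  ]
}}

```text
time: 10.75
tcp_pos: [0.4857, -0.2161, 0.2469]
tool_rot: [1.743, 1.88, 0.703]
force: [0.7, -0.4, -0.6]
opening: 0.701
finger_force: 0.0
```

Run:
```python
from fit import *
np.set_printoptions(precision=4,suppress=True)
s=manip.state();print(s['time'],s['tcp_pos'],s['force'].round(1),s['opening'])
grab('scene');grab('top')
im,d=load('scene');Q=pts('scene',d)[d>0]
ex=np.array([np.cos(YAW),np.sin(YAW),0]);ey=np.array([-ex[1],ex[0],0]);O=np.array([.6068,-.2044,0])-.0375*ex
q=(Q-O)@np.array([ex,ey,[0,0,1]]).T
for y in np.arange(-.06,.061,.012): 
    m=(abs(q[:,1]-y)<.006)&(abs(q[:,0]-.01)<.03)&(q[:,2]>.12)&(q[:,2]<.2)
    print(round(y,3),m.sum(),q[m].mean(0) if m.any() else '')
m=(q[:,1]>.082)&(q[:,1]<.105)&(abs(q[:,0]-.005)<.02)&(q[:,2]>.14)&(q[:,2]<.2);print('left stub',m.sum(),q[m].mean(0),q[m].max(0))
```

```text
10.75 [ 0.4857 -0.2161  0.2469] [ 0.7 -0.4 -0.6] 0.7014731948646421
-0.06 21 [ 0.0141 -0.0622  0.1506]
-0.048 10 [ 0.0154 -0.0484  0.1384]
-0.036 8 [ 0.015  -0.0379  0.1375]
-0.024 2 [ 0.0169 -0.0296  0.1359]
-0.012 7 [ 0.0123 -0.0102  0.1367]
-0.0 7 [0.0146 0.0003 0.1389]
0.012 9 [0.0149 0.0106 0.1383]
0.024 10 [0.0145 0.0207 0.1378]
0.036 2 [0.0154 0.0312 0.1428]
0.048 0 
0.06 4 [0.0103 0.0581 0.1673]
left stub 24 [0.0148 0.0881 0.17  ] [0.025  0.096  0.1793]
```

Released: the middle is level at about 135 mm, 30 mm below home height, and hangs straight down. I let it settle and hand in.

Emit:
{"op": "drive_tool", "data": {
  "commands": [
    {"x": 0,"y": 0,"z": 0,"rx": 0,"ry": 0,"rz": 0},
    {"x": 0,"y": 0,"z": 0,"rx": 0,"ry": 0,"rz": 0},
    {"x": 0,"y": 0,"z": 0,"rx": 0,"ry": 0,"rz": 0},
    {"x": 0,"y": 0,"z": 0,"rx": 0,"ry": 0,"rz": 0},
    {"x": 0,"y": 0,"z": 0,"rx": 0,"ry": 0,"rz": 0},
    {"x": 0,"y": 0,"z": 0,"rx": 0,"ry": 0,"rz": 0}
  ]
}}

```text
time: 11.35
tcp_pos: [0.4864, -0.2157, 0.246]
tool_rot: [1.743, 1.882, 0.705]
force: [-0.3, 0.3, -0.5]
opening: 0.7
finger_force: 0.0
```

```bash
python3 -c "
from workcell import manip
print(manip.hand_in())"
```

```text
the job is handed in; nothing more can be done
None
```

The job is handed in, with no verdict returned: by depth and force readings the wire rest was pressed onto both notch floors, released and left hanging straight down, with the arm drawn back clear.

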